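# Hold the sprung chest lid for fitting its stay

## Robot

A 6-joint arm with a two-finger parallel gripper is mounted at the origin on the work surface. World frame = base frame: x ahead of the robot, y to its left, z up, the work surface at z = 0. Lengths are in mm, angles in rad, forces in N, time in s.
With the tool pointing down it reaches from about 350 to 725 mm from the base axis. Payload 6 kg.
Tool frame: the origin (TCP) lies midway between the tips of the shut fingers; the grasp point (between the pads) lies 19 mm behind it; z points along the fingers, y is the line along which they close (so a half turn about z gives the same grasp; the last joint's range is limited). The gripper opens to 85 mm and grips with 20 to 120 N. Pads are 22 mm wide; open, the fingers measure 114 mm over their backs; the gripper's body (76 mm by 85 mm) begins 54 mm behind the grasp point. The pads swing forward as they close: fully open they stand 13 mm farther back than shut.
Start: joints at [-0.767, 0.04, 0.085, 0, -1.615, -0.334], TCP at [271.629, -534.968, 231.261] pointing down, gripper open.
Joint ranges: [-2.56, 2.56], [-1.29, 2.01], [-1.08, 1.49], [-3.29, 1.98], [-2.81, -0.18], [-2.99, 2.99]. Speed limits (rad/s): [2.57, 2.57, 3.01, 3.14, 3.14, 3.14].

## Interface

Orientations are given as a unit quaternion [w, x, y, z].
In Python, from plant import read_state, get_image, camera_model, workorder gives the robot as it stands. The module is installed in compiled form; this text tells all that it offers.
- The arm moves only by the shell command python3 -m inch 'ROWS' [FORCE]. ROWS is JSON, a list of rows, each a list of 7 numbers: the opening in per cent of the stroke, from 0 (shut) to 100 (fully open), then the shift along the world's x, y, z in mm, then the turn, a rotation vector about the world's x, y, z in degrees. A call has 1 to 10 rows; each row shifts and turns the commanded pose from where the row before left it; what a row does not reach is not made up. A row lasts 1/10 s, in which the tool goes at most 50 mm and 8.59 degrees, less where a joint would pass 70% of its speed; a pose out of reach is approached as far as the arm can. A call is refused whole if a number of a shift passes 50 or a number of a turn 8.59, either way. A call with a gripper value outside its range is refused whole. The fingers move at their own pace and stop on an object; FORCE is the grip in N (left out, the last holds). Time passes only in rows, so rows that do not move let the fingers close. It gives the time, the measured TCP pose, the force, the opening and the grip force at its end, in the units of the state.
- read_state(): the state, without advancing time (a new reading comes with each control period).
- get_image(name): name is "side" or "top"; returns the picture (480x640x3 uint8, blue, green, red); there is no depth.
- camera_model(name): a dict with "fov_y" (degrees; the focal length in pixels is half the picture's height over the tangent of half this angle, whatever the lens; pixels are square), "cx", "cy" (the principal point, pixels), "eye" and "orientation" of the camera in the world. Camera axes: x right, y down, z forward; pixel columns grow to the right and rows downward; lengths in mm; the calibration is good to about 2 mm. A picture is of the moment at which its call begins. camera_model takes no time and is no camera call.
- workorder.job_done(): hands the job in; it is judged then, once.
The state is a dict: "clock": time; "q": joint angles; "joint_vel": joint speeds; "tau": joint torques, N m; "ee_pos": TCP position; "orientation": TCP orientation; "force": force on the tool from outside, world axes, zero at the start; "wrist_torque": the same for the moment, N m; "finger_gap": opening from 0.0 (shut) to 1.0 (fully open); "finger_force": force on a finger pad.
Only numpy, scipy, OpenCV 4.12 (cv2) and the standard library are available. Lean on these libraries where they do the work, as an engineer would, in place of code of your own. Each camera call takes 0.05 s, during which the arm holds its last target. There are 200 camera calls.

## Task

Help me fit the stay of the tool chest: take the driver (the one with the thick sleeve) out of the pocket-hole jig and stand it upright in the metal cup beside the chest, then let go of it so I can grab it. Then lift the chest lid by its bar handle until you are past the point where its springs take over, without letting it fly open, ease it back until it is just below that point, and finish while still holding it there so that I can drive the screw. Leave the drill in the jig, keep the cup standing where it is, and leave the other things on the bench alone.

Things in the scene. Friction and masses are not known exactly. Their poses are not given: they have to be found in the camera images.
- chest: Fixed birch-plywood tool chest, 225 (x) x 300 (y) x 108 mm high without its lid. Origin: centre of its underside. Its -x side is the front (towards the robot), the lid's hinge runs along y at the rear (+x) top edge.
- lid (a joint): Angle of the chest's lid in rad: 0 shut, growing as the front edge rises; stop at 1.45. Sprung hinge, balance point at 0.80 rad: below about 0.77 the lid falls shut by itself, above about 0.83 the springs lift it by themselves up to the stop. Raising it at the bar takes about 2.5 N from shut, less towards the balance point; near the stop the springs push with about 4 N at the bar. The lid is a 14 mm panel, 310 mm wide.
- lid_bar (a point): Middle of the lid's steel bar handle: a round bar 12 mm thick and 172 mm long, parallel to the chest's y axis, on two posts 70 mm either side of the middle, 48 mm clear of the lid's front edge (centre to edge) in the plane of the lid. It is 276 mm from the hinge axis; with the lid shut it is 115 mm above the bench, at the balance point 313 mm. Moves and turns with the lid.
- lid_hinge (a point): Middle of the lid's hinge axis, 110 mm behind the chest's origin (its +x) and 115 mm above the bench. The axis is the chest's y axis; at lid angle q the bar is at 276*cos(q) mm towards the chest's -x and 276*sin(q) mm above the hinge.
- jig: Fixed pocket-hole jig on the bench: grey base 110 x 150 mm, blue guide block 105 mm wide whose two open guides (10 mm bore, 85 mm long, mouths 60 mm apart along the jig's y) lean 15 degrees from vertical, tops towards the jig's -x (the robot). A low toggle clamp (up to 70 mm high) is behind it. Origin: on the bench under the block. The guide mouths lie at x = -10, y = +30 or -30, z = 100 mm in its frame.
- driver: Loose steel driver with a bit holder, 165 mm long, about 0.1 kg: a sleeve 14 mm thick and 70 mm long, above it a 7 mm hex shank 20 mm long, below it an 8 mm bit rod 75 mm long. It stands in one of the two guides (which one varies), the sleeve's lower end resting on the guide's mouth. Origin: on its axis at the lower end of the sleeve; its z axis runs along it, towards the shank (up).
- driver_sleeve (a point): Point on the driver's axis 48 mm above its origin, a good place to grasp the sleeve.
- driver_tip (a point): Lower end of the driver's bit rod, 75 mm below its origin along its axis.
- drill: Loose steel step drill standing in the other guide: 9 mm thick with a dark stop collar 20 mm wide and 14 mm high that rests on the guide's mouth, and a bare 9 mm shank 62 mm long above the collar. Origin: on its axis under the collar; z along it, up. Stays in the jig.
- cup: Round metal cup standing loose on the bench, about 0.5 kg, 60 mm outside and 54 mm inside diameter, 90 mm high. Origin: centre of its underside; z up.
- cup_floor (a point): Centre of the cup's inner floor, 6 mm above its underside.
- cup_rim (a point): Centre of the cup's mouth, 90 mm above its underside.
- tape: Bystander: black tape measure, 72 x 66 x 36 mm, lying flat. Origin under its centre.
- glue: Bystander: white glue bottle, 60 mm wide, 170 mm high. Origin under its centre.
- offcut: Bystander: plywood offcut, 140 x 70 x 19 mm. Origin under its centre.
- square: Bystander: flat try square, dark wooden stock 90 mm, steel blade 120 mm, 16 mm high. Origin under the stock's centre.
- pencil: Bystander: flat carpenter's pencil, 176 x 13 x 8 mm, lying on the bench. Origin under its centre.
- screws: Bystander: open grey tray of screws, 100 x 75 x 30 mm. Origin under its centre.
- clamp: Bystander: steel bar clamp lying flat, 310 mm long with its wooden handle, 20 mm high. Origin under the bar, 60 mm from its handle end.
Not all that is in view belongs to the job. What is meant by the cup is not black, brown or purple, and is the larger of those in its own colour.

How it is judged:
By the outcome, as a careful person would: the job done as asked, in the order asked, and still so for the second after the job is handed in, while the arm keeps its last pose, push and grip.
It also fails if it takes over 69 s, if anything falls off the work surface, if the arm or the gripper's body presses on something with over 40 N, if the wrist force passes 120 N, or if a joint passes its speed limit or range.

## Working session

There is one attempt and no reset: what is moved stays moved. The work goes in short steps, Python scripts to look and compute and a shell command to move; the robot and the scene stay as the last step left them, time stands still between calls to the robot, and variables do not carry over. Pictures are saved under pics/ and viewed, at most 10 in all, crops included, and the job is handed in when it is done.

```bash
mkdir -p pics
cat > h.py <<'E'
import numpy as np,cv2
from scipy.spatial.transform import Rotation as R
from plant import read_state,get_image,camera_model,workorder
def cam(n):
    m=camera_model(n);f=240/np.tan(np.radians(m['fov_y']/2))
    o=m['orientation'];return m,f,R.from_quat([o[1],o[2],o[3],o[0]])if len(np.ravel(o))==4 else R.from_matrix(o)
def ray(n,u,v):
    m,f,r=cam(n);return np.array(m['eye']),r.apply([(u-m['cx'])/f,(v-m['cy'])/f,1])
def atz(n,u,v,z):
    e,d=ray(n,u,v);return e+d*(z-e[2])/d[2]
def proj(n,p):
    m,f,r=cam(n);c=r.inv().apply(np.array(p)-m['eye']);c=np.atleast_2d(c)
    return np.c_[c[:,0]/c[:,2]*f+m['cx'],c[:,1]/c[:,2]*f+m['cy']]
def tri(a,b):
    (e,d),(g,h)=ray('top',*a),ray('side',*b)
    s=np.linalg.lstsq(np.c_[d,-h],g-e,rcond=None)[0];p,q=e+s[0]*d,g+s[1]*h
    return (p+q)/2,np.linalg.norm(p-q)
E
python3 - <<'E'
from h import *
for n in('top','side'):
    print(camera_model(n)); cv2.imwrite(f'pics/{n}0.png',get_image(n))
print(read_state())
E
```

```text
{'fov_y': 44.57449052211521, 'cx': 331.22134476005766, 'cy': 241.30650885872492, 'eye': array([ 274.61689933,   48.85910092, 1275.98133162]), 'orientation': array([ 0.07912389, -0.67188041,  0.73167561, -0.08346812])}
{'fov_y': 45.56507939475282, 'cx': 314.5655669226545, 'cy': 234.38904215401462, 'eye': array([    4.09842722, -1078.06072821,   940.02507258]), 'orientation': array([-0.46095471,  0.85988553, -0.19637914,  0.09773877])}
{'clock': 0.1, 'q': array([-7.67298060e-01,  4.07717487e-02,  8.39321139e-02, -3.87576106e-04,
       -1.61548636e+00, -3.33684010e-01]), 'joint_vel': array([ 8.50910877e-04, -2.28364099e-03,  1.81822224e-03,  1.06684702e-03,
        5.92143301e-04,  4.31820731e-05]), 'tau': array([-4.60166484e-03, -3.69349623e+01,  3.48280120e+01,  6.95166573e+00,
       -4.53021043e-03,  2.72236241e-05]), 'ee_pos': array([ 271.55949258, -534.71282992,  230.38324333]), 'orientation': array([-2.48682273e-04, -2.32760868e-01,  9.72533678e-01,  7.48740435e-04]), 'force': array([-0.84803877, -0.08169343, -0.02694425]), 'wrist_torque': array([-0.01766306, -0.02699798, -0.01855188]), 'finger_force': 0.0, 'finger_gap': 1.001455202704441}
```

View pics/top0.png

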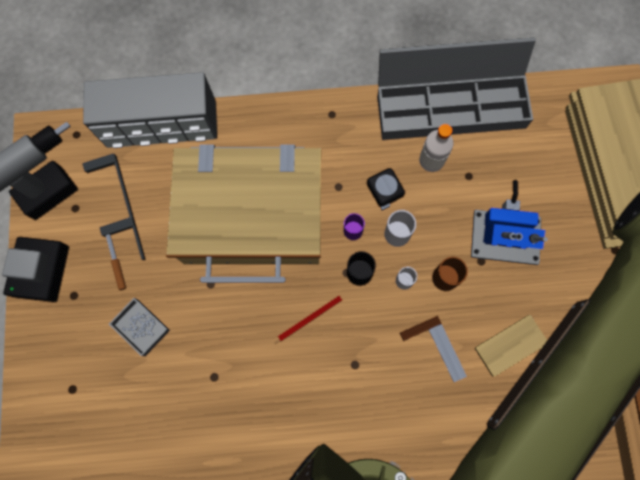

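View pics/side0.png

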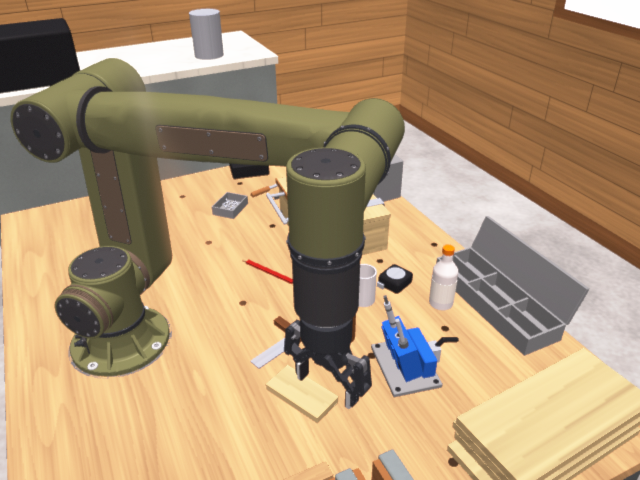

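Top view: the cup candidates are purple (353,227), black (361,268), brown (450,274), large grey (400,228) and small grey (406,278). By the description it is the large grey one at (400,228). In the jig at (512,235), the driver and drill lean towards the robot. In the side view they are at about (388,305) and (403,340). Next: a close crop of both.

Run:
```python
from h import *
t=cv2.imread('pics/top0.png');s=cv2.imread('pics/side0.png')
a=cv2.resize(t[195:295,340:560],None,fx=3.6,fy=3.6,interpolation=2)[:, :792]
b=cv2.resize(s[255:355,330:550],(792,360),interpolation=2)
cv2.imwrite('pics/c1.png',np.vstack([a[:240*1+60],b[:300]]) if 0 else np.vstack([cv2.resize(a,(660,300)),cv2.resize(s[255:355,330:550],(660,300),interpolation=2)]))
print(proj('side',read_state()['ee_pos']),proj('top',[0,0,0]))
for z in(6,90): print('cup',z,atz('top',400,228,z),atz('top',400,222,z))
```

```text
[[326.31094624 395.44268739]] [[369.19498632 516.03983647]]
cup 6 [ 589.29948919 -127.78346763    6.        ] [ 603.12274207 -129.33191532    6.        ]
cup 90 [ 568.48553162 -116.0998504    90.        ] [ 581.39447717 -117.54587958   90.        ]
```

View pics/c1.png

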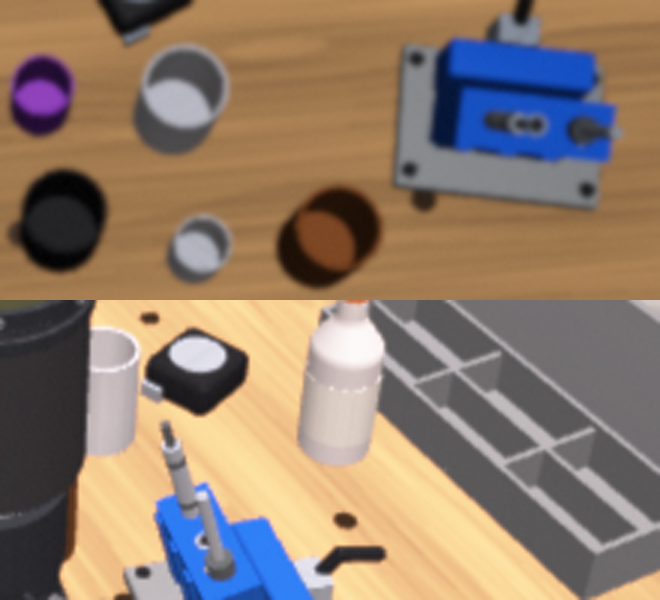

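The crop shows the large grey cup (rim centre about crop (185,88), full (401.7,224.3)). The driver is the thick sleeve with a shank in the left (+y) guide. The drill, with its dark collar, is in the right guide. Now fitting the jig pose, cup and chest.

Run:
```python
from h import *
from scipy.optimize import least_squares
def J(p,q):
    c,s=np.cos(p[2]),np.sin(p[2]);q=np.atleast_2d(q);return np.c_[p[0]+c*q[:,0]-s*q[:,1],p[1]+s*q[:,0]+c*q[:,1],q[:,2]]
ax=np.array([-np.sin(np.radians(15)),0,np.cos(np.radians(15))])
DV=np.array([-10,30,100]);DL=np.array([-10,-30,100])
S=lambda u,v:(330+u/3,255+(v-300)/3);T=lambda u,v:(340+u/3,195+v/3)
obs=[('side',DV+90*ax,S(166,424)),('side',DV,S(189,510)),('side',DL+7*ax,S(220,563)),('side',DL+76*ax,S(202,493)),('top',DL+7*ax,T(583,130)),('top',DL+76*ax,T(618,133)),
]
f=lambda p:np.concatenate([proj(n,J(p,q))[0]-o for n,q,o in obs])
r=least_squares(f,[580,-330,0.],loss='soft_l1');print(r.x,r.x[2]*57.3);print(f(r.x).reshape(-1,2).round(1))
p=r.x;np.save('jig.npy',p)
t=cv2.imread('pics/top0.png');s=cv2.imread('pics/side0.png');k=5
def crop(im,n,u,v,pts):
    c=cv2.resize(im[v:v+60,u:u+130],None,fx=k,fy=k,interpolation=2)
    for q in pts:
        x=proj(n,q)[0];cv2.circle(c,tuple(np.round((x-[u,v])*k+k/2-.5).astype(int)),3,(0,0,255),-1)
    return c
print('driver orig',J(p,DV),'sleeve',J(p,DV+48*ax))
pts=[J(p,q)[0] for q in(DV,DV+70*ax,DV+90*ax,DL,DL+14*ax,DL+76*ax)]
cup=atz('top',401.7,224.3,90);print('cup',cup)
th=np.linspace(0,6.28,13);cp=[cup+[30*np.cos(a),30*np.sin(a),0] for a in th]+[cup*[1,1,0]+[30*np.cos(a),30*np.sin(a),0] for a in th]
cv2.imwrite('pics/c2.png',np.vstack([crop(t,'top',450,205,pts),crop(s,'side',340,290,pts+cp)])) 
c=crop(t,'top',370,200,cp);d=crop(s,'side',340,255,cp)
cv2.imwrite('pics/c2.png',np.vstack([cv2.resize(x,(560,258)) for x in(np.hstack([crop(t,'top',460,205,pts)]),)]+[np.hstack([crop(s,'side',345,290,pts)[:300,:400],c[:300,:300]])[:, :560],] ))
A=atz('top',202,280,115);B=atz('top',285,280,115);print('bar',A,B)
for u,v in[(167,251),(319,249),(173,147),(321,148)]:print(atz('top',u,v,122))
```

```text
[ 536.60792876 -359.08485649  -19.03674609] -1090.8055507581412
[[-0.3 -0.6]
 [ 0.1  0.3]
 [-0.2 -0.1]
 [-0.2  0.4]
 [ 0.3 -0.2]
 [-0.1 -0.3]]
driver orig [[ 532.36558506 -327.74793705  100.        ]] sleeve [[ 520.15929352 -325.43597216  146.36443966]]
cup [ 576.13413743 -120.53556746   90.        ]
bar [489.13529792 295.15978467 115.        ] [474.93217033 129.12621812 115.        ]
[553.1216027  362.09110739 122.        ]
[531.02822275  56.0329123  122.        ]
[776.57177432 344.84333508 122.        ]
[747.48956984  34.46655454 122.        ]
```

View pics/c2.png

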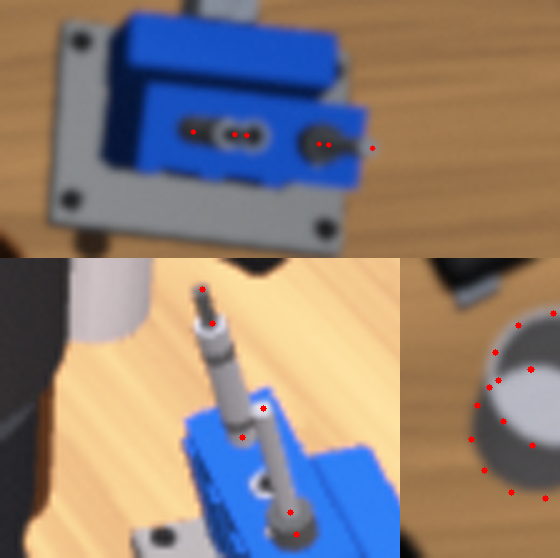

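The projected points sit on the driver, drill and cup to under a pixel. Jig yaw is -10.8°, the driver is in the +y guide, and the cup is at (576,-120.5). Computing the approach.

```bash
cat >> h.py <<'E'
def Q(q): return R.from_quat([q[1],q[2],q[3],q[0]])
def go(pos,z,y):
    s=read_state();z=np.array(z)/np.linalg.norm(z);y=np.array(y,float);y-=z*(y@z);y/=np.linalg.norm(y)
    t=R.from_matrix(np.c_[np.cross(y,z),y,z]);d=(t*Q(s['orientation']).inv()).as_rotvec(degrees=True)
    print('shift',(np.array(pos)-s['ee_pos']).round(1),'turn',d.round(2),'|',np.linalg.norm(d).round(1),'F',s['force'].round(1),'gap',s['finger_gap'],'t',s['clock'])
E
python3 - <<'E'
from h import *
yw=np.radians(-10.8);ax=np.array([-.2588*np.cos(yw),-.2588*np.sin(yw),.9659]);o=np.array([532.4,-327.7,100])
go(o+130*ax,-ax,[-np.cos(yw),-np.sin(yw),0])
E
```

```text
shift [227.8 213.3  -4.8] turn [ -9.38 -12.49  51.97] | 54.3 F [-0.8 -0.1 -0. ] gap 1.001455202704441 t 0.1
```

```bash
python3 -m inch '[[60,28.5,26.7,0,-1.17,-1.56,6.5],[60,28.5,26.7,0,-1.17,-1.56,6.5],[60,28.5,26.7,0,-1.17,-1.56,6.5],[60,28.5,26.7,0,-1.17,-1.56,6.5],[60,28.5,26.7,0,-1.17,-1.56,6.5],[60,28.5,26.7,0,-1.17,-1.56,6.5],[60,28.5,26.7,0,-1.17,-1.56,6.5],[60,28.5,26.7,0,-1.17,-1.56,6.5],[60,0,0,0,0,0,0],[60,0,0,0,0,0,0]]' 40
cat > dr.py <<'E'
from h import *
import sys
yw=np.radians(-10.8);ax=np.array([-.2588*np.cos(yw),-.2588*np.sin(yw),.9659]);o=np.array([532.4,-327.7,100])
go(o+float(sys.argv[1])*ax,-ax,[-np.cos(yw),-np.sin(yw),0])
E
python3 dr.py 130; python3 dr.py 29
```

```text
clock: 1.1
ee_pos: [499.7, -320.7, 230.8]
orientation: [0.083, -0.632, 0.763, -0.1]
force: [-1.2, -0.2, 0.2]
finger_gap: 0.604
finger_force: 0.0
shift [-0.4 -0.7 -5.2] turn [-0.02  0.01 -0.08] | 0.1 F [-1.2 -0.2  0.2] gap 0.6038356196174098 t 1.1
shift [  25.3   -5.6 -102.8] turn [-0.02  0.01 -0.08] | 0.1 F [-1.2 -0.2  0.2] gap 0.6038356196174098 t 1.1
```

```bash
python3 -m inch '[[60,4.2,-0.9,-17.1,0,0,0],[60,4.2,-0.9,-17.1,0,0,0],[60,4.2,-0.9,-17.1,0,0,0],[60,4.2,-0.9,-17.1,0,0,0],[60,4.2,-1,-17.2,0,0,0],[60,4.3,-1,-17.2,0,0,0],[60,0,0,0,0,0,0],[60,0,0,0,0,0,0]]'
python3 dr.py 29
python3 - <<'E'
from h import *
k=5;c=[]
for n,u,v in(('side',345,260),('top',460,190)):
    im=get_image(n);c.append(cv2.resize(im[v:v+100,u:u+80],None,fx=k,fy=k,interpolation=2))
cv2.imwrite('pics/g1.png',np.hstack(c))
E
```

```text
clock: 1.9
ee_pos: [524.4, -327.7, 128.7]
orientation: [0.083, -0.632, 0.764, -0.101]
force: [0.6, 0.2, 0.3]
finger_gap: 0.597
finger_force: 0.0
shift [ 0.7  1.4 -0.7] turn [0.01 0.02 0.05] | 0.1 F [0.6 0.2 0.3] gap 0.5973817302086393 t 1.9
```

View pics/g1.png

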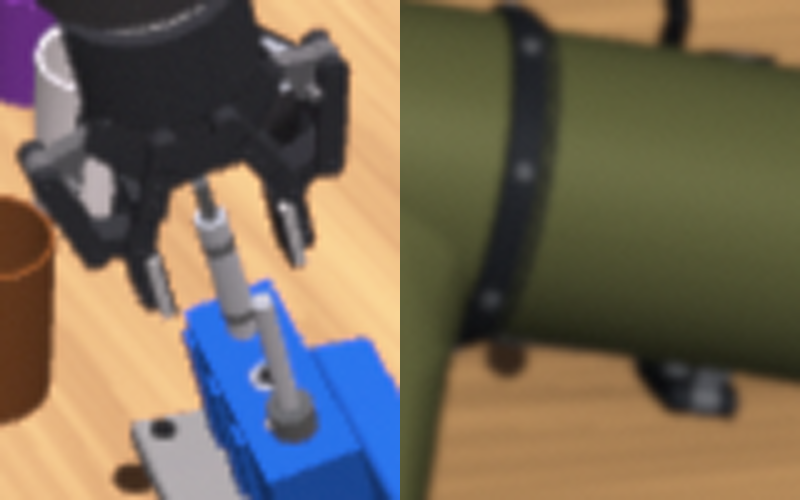

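The side view shows the sleeve (crop 225,260) midway between the two pads, clear of the drill. Centre it and close.

```bash
python3 -m inch '[[60,0.7,1.3,0,0,0,0],[40,0,0,0,0,0,0],[10,0,0,0,0,0,0],[0,0,0,0,0,0,0],[0,0,0,0,0,0,0],[0,0,0,0,0,0,0],[0,0,0,0,0,0,0]]' 50
python3 dr.py 29; python3 dr.py 139
```

```text
clock: 2.7
ee_pos: [525.7, -325.7, 128.9]
orientation: [0.084, -0.632, 0.764, -0.101]
force: [-1.2, 0.8, 2.8]
finger_gap: 0.149
finger_force: 48.6
shift [-0.7 -0.6 -0.9] turn [ 0.01  0.09 -0.03] | 0.1 F [-1.2  0.8  2.8] gap 0.1489971065376395 t 2.7
shift [-28.7   4.7 105.4] turn [ 0.01  0.09 -0.03] | 0.1 F [-1.2  0.8  2.8] gap 0.1489971065376395 t 2.7
```

```bash
python3 -m inch '[[0,-1.5,0.3,5.8,0,0,0],[0,-2.5,0.5,9.7,0,0,0],[0,-4.1,0.8,15.5,0,0,0],[0,-4.1,0.8,15.5,0,0,0],[0,-4.1,0.8,15.5,0,0,0],[0,-4.1,0.8,15.5,0,0,0],[0,-4.1,0.8,15.5,0,0,0],[0,-4.1,0.8,15.5,0,0,0],[0,0,0,0,0,0,0]]'
python3 dr.py 139
```

```text
clock: 3.6
ee_pos: [497.4, -320.6, 240.8]
orientation: [0.085, -0.632, 0.763, -0.103]
force: [0.6, -0.2, -0.6]
finger_gap: 0.147
finger_force: 49.0
shift [-0.3 -0.3 -6.5] turn [ 0.13  0.31 -0.02] | 0.3 F [ 0.6 -0.2 -0.6] gap 0.14712103930473536 t 3.6
```

```bash
cat > cp.py <<'E'
from h import *
import sys
cup=np.array([576.1,-120.5]);
if len(sys.argv)>3: cup=np.array([float(sys.argv[2]),float(sys.argv[3])])
yw=np.radians(-10.8);u=np.array([-np.cos(yw),-np.sin(yw),0]);ax=np.sin(np.radians(5))*u+[0,0,np.cos(np.radians(5))]
o=np.r_[cup,float(sys.argv[1])]+16*u
go(o+30*ax,-ax,u)
E
python3 cp.py 200
```

```text
shift [ 60.4 203.6 -10.9] turn [ 2.   10.14 -0.02] | 10.3 F [ 0.6 -0.2 -0.6] gap 0.14712103930473536 t 3.6
```

```bash
python3 -m inch '[[0,4,14,2,0.2,1,0],[0,8,27,0,0.3,1.3,0],[0,8,27,0,0.3,1.3,0],[0,8,27,0,0.3,1.3,0],[0,8,27,0,0.3,1.3,0],[0,8,27,0,0.3,1.3,0],[0,8,27,-4,0.3,1.3,0],[0,8,27,-9,0,1.3,0],[0,0,0,0,0,0,0],[0,0,0,0,0,0,0]]'
python3 cp.py 200
python3 - <<'E'
from h import *
k=4
s=get_image('side');t=get_image('top')
a=cv2.resize(s[215:325,310:400],None,fx=k,fy=k,interpolation=2);b=cv2.resize(t[180:290,345:445],None,fx=k,fy=k,interpolation=2)
cup=np.array([576.1,-120.5,90])
for th in np.linspace(0,6.28,13):
    for z in(0,90):
        q=[cup[0]+30*np.cos(th),cup[1]+30*np.sin(th),z]
        x=(proj('side',q)[0]-[310,215])*k+2;cv2.circle(a,tuple(x.astype(int)),2,(0,0,255),-1)
cv2.imwrite('pics/g2.png',np.hstack([a,b]))
E
```

```text
clock: 4.6
ee_pos: [557.0, -116.5, 224.8]
orientation: [0.026, -0.637, 0.769, -0.031]
force: [-0.3, 0.0, -1.0]
finger_gap: 0.149
finger_force: 48.9
shift [ 0.8 -0.5  5.1] turn [-0.12 -0.32 -0.08] | 0.4 F [-0.3  0.  -1. ] gap 0.14876877909815936 t 4.6
```

View pics/g2.png

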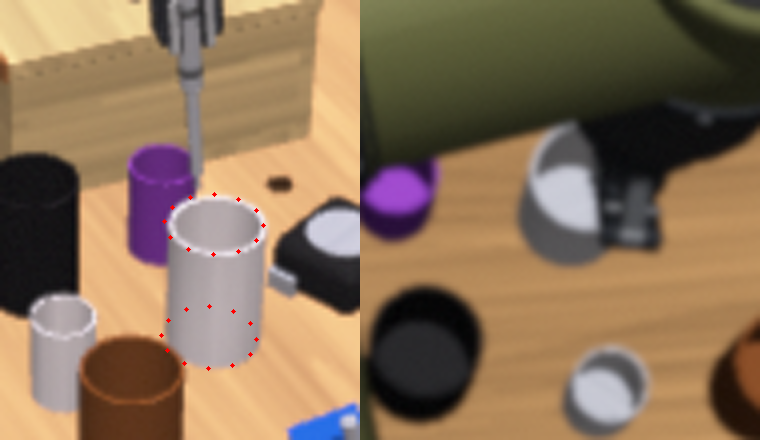

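The model circles sit on the chosen grey cup, and the driver tip (crop 195,180) is above it. Lower it now.

```bash
python3 -m inch '[[0,0.8,-0.5,-16,0,-0.3,0],[0,0,0,-16,0,0,0],[0,0,0,-16,0,0,0],[0,0,0,-16,0,0,0],[0,0,0,-16,0,0,0],[0,0,0,-15,0,0,0],[0,0,0,-10,0,0,0],[0,0,0,-4,0,0,0],[0,0,0,0,0,0,0]]'
python3 cp.py 81; python3 -m inch '[[0,0,0,-1,0,0,0],[0,0,0,-1,0,0,0],[0,0,0,0,0,0,0]]'
```

```text
clock: 5.6
ee_pos: [557.7, -117.6, 116.5]
orientation: [0.029, -0.637, 0.77, -0.033]
force: [-0.4, 0.2, -0.7]
finger_gap: 0.147
finger_force: 48.9
shift [ 0.1  0.6 -5.6] turn [-0.12  0.05 -0.01] | 0.1 F [-0.4  0.2 -0.7] gap 0.14710274818370353 t 5.6
clock: 5.9
ee_pos: [558.0, -117.5, 115.4]
orientation: [0.029, -0.637, 0.77, -0.033]
force: [-0.8, 0.7, -0.6]
finger_gap: 0.149
finger_force: 48.9
```

```bash
python3 -m inch '[[0,0,0,-1,0,0,0],[0,0,0,-1,0,0,0],[0,0,0,0,0,0,0]]';python3 -m inch '[[0,0,0,-1,0,0,0],[0,0,0,0,0,0,0]]';python3 -m inch '[[0,0,0,-1,0,0,0],[0,0,0,0,0,0,0]]'
```

```text
clock: 6.2
ee_pos: [557.7, -117.6, 112.8]
orientation: [0.029, -0.637, 0.77, -0.033]
force: [-0.1, 0.8, -0.5]
finger_gap: 0.148
finger_force: 48.9
clock: 6.4
ee_pos: [557.7, -117.6, 111.8]
orientation: [0.029, -0.637, 0.77, -0.033]
force: [0.3, -0.4, -1.6]
finger_gap: 0.151
finger_force: 48.9
clock: 6.6
ee_pos: [557.8, -117.5, 110.8]
orientation: [0.029, -0.637, 0.77, -0.033]
force: [-0.4, -0.4, -1.1]
finger_gap: 0.147
finger_force: 49.0
```

```bash
python3 -m inch '[[0,0,0,-1,0,0,0],[0,0,0,0,0,0,0]]'|sed -n '2p;4p';python3 -m inch '[[0,0,0,-0.7,0,0,0],[0,0,0,0,0,0,0]]'|sed -n '2p;4p'
```

```text
ee_pos: [558.0, -117.6, 110.4]
force: [-0.1, -0.2, 1.1]
ee_pos: [558.2, -117.7, 110.2]
force: [-2.2, 0.3, 5.0]
```

```bash
python3 -m inch '[[0,0,0,0.5,0,0,0],[15,0,0,0,0,0,0],[18,0,0,0,0,0,0],[21,0,0,0,0,0,0],[24,0,0,0,0,0,0],[27,0,0,0,0,0,0],[32,0,0,0,0,0,0],[40,0,0,0,0,0,0],[50,0,0,0,0,0,0],[50,0,0,0,0,0,0]]' 20
python3 - <<'E'
from h import *
k=5
s=get_image('side');t=get_image('top')
a=cv2.resize(s[215:325,310:400],None,fx=k,fy=k,interpolation=2)
cv2.imwrite('pics/g3.png',a)
E
```

```text
clock: 8.0
ee_pos: [557.8, -117.6, 109.8]
orientation: [0.029, -0.637, 0.77, -0.033]
force: [0.1, -0.1, -0.8]
finger_gap: 0.502
finger_force: 0.0
```

View pics/g3.png

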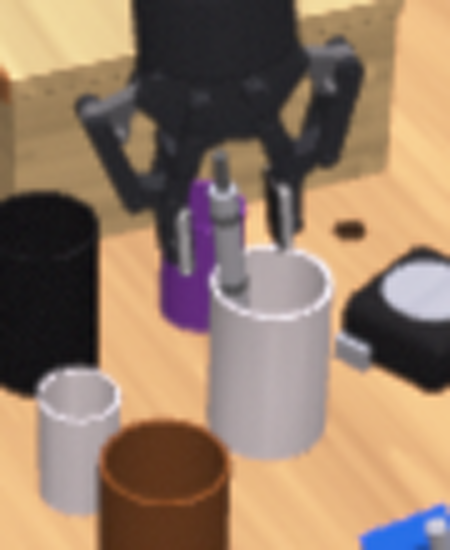

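The driver stands in the cup (crop 225,240), leaning slightly on the near rim, with both fingers clear. Retreat upward, then measure the bar.

```bash
python3 -m inch '[[50,-0.5,0.1,6,0,0,0],[50,-1,0.2,12,0,0,0],[50,-1.7,0.3,20,0,0,0],[50,-2.1,0.4,25,0,0,0],[50,-2.1,0.4,25,0,0,0],[50,-2.1,0.4,25,0,0,0],[50,-2.1,0.4,25,0,0,0],[50,0,0,10,0,0,0],[50,0,0,0,0,0,0]]'
python3 - <<'E'
from h import *
s=get_image('side');t=get_image('top')
k=3
a=cv2.resize(s[150:330,250:400],None,fx=k,fy=k,interpolation=2)[:540];b=cv2.resize(t[235:295,190:300],None,fx=3,fy=3,interpolation=2)
b=cv2.copyMakeBorder(b,0,540-b.shape[0],0,0,0)
cv2.imwrite('pics/g4.png',np.hstack([a,b]))
E
```

```text
clock: 9.0
ee_pos: [546.8, -115.4, 260.0]
orientation: [0.031, -0.637, 0.77, -0.034]
force: [0.6, 0.5, -0.4]
finger_gap: 0.498
finger_force: 0.0
```

View pics/g4.png

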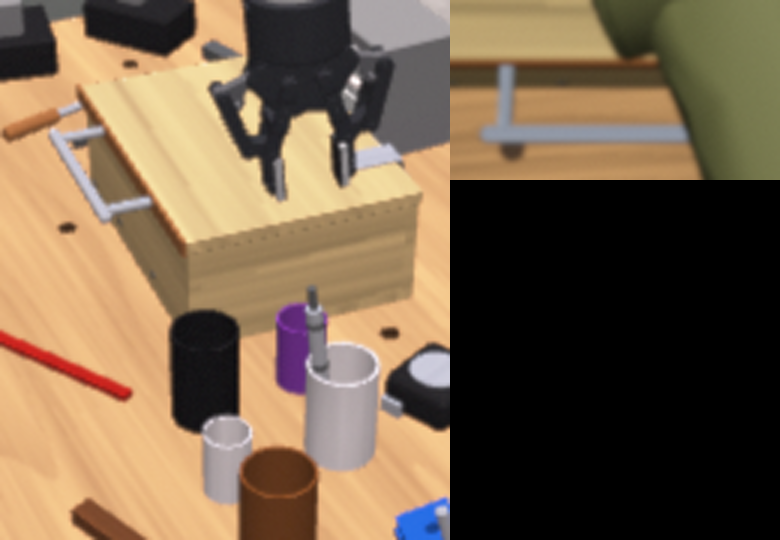

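The driver is still standing in the cup (crop 318,325). The bar ends in the side view are at crop (54,133) and (106,217).

```bash
cat > ch.py <<'E'
from h import *
import sys
from scipy.optimize import least_squares
obs=[('side',86,(268,194.3)),('side',-86,(285.3,222.3)),('top',86,(201.5,279.2)),('top',-86,(285.3,279.6))]
def P(p,l): return np.array([p[0]-l*np.sin(p[2]),p[1]+l*np.cos(p[2]),115])
f=lambda p:np.concatenate([proj(n,P(p,l))[0]-o for n,l,o in obs])
r=least_squares(f,[482,212,-.085]);p=r.x;e=np.array([np.cos(p[2]),np.sin(p[2]),0])
H=np.array([p[0],p[1],115])+276*e
if __name__=='__main__':
    print(p,f(p).reshape(-1,2).round(1),'hinge',H)
    q=float(sys.argv[1]);dz=float(sys.argv[2]);b=H-276*np.cos(q)*e+[0,0,276*np.sin(q)]
    s=read_state();d=H-s['ee_pos'];print('bar',b)
    go(b+[0,0,dz-19],[0,0,-1],-e)
E
python3 ch.py 0 100
```

```text
[ 4.83593571e+02  2.12062113e+02 -9.25256189e-02] [[-0.5 -1.1]
 [-0.   0.6]
 [-0.8 -0.3]
 [ 1.  -0.1]] hinge [758.41299685 186.56146361 115.        ]
bar [483.59357089 212.06211292 115.        ]
shift [-62.4 327.2 -60.7] turn [0.54 4.96 5.5 ] | 7.4 F [-0.3 -0.8 -0.1] gap 0.49883455256822906 t 9.1
```

```bash
python3 -m inch '[[45,-4,20,0,0,0.5,0.5],[45,-8,40,0,0.1,0.7,0.7],[45,-8,40,0,0.1,0.7,0.7],[45,-8,40,0,0.1,0.7,0.7],[45,-8,40,-10,0.1,0.7,0.7],[45,-8,40,-15,0.1,0.7,0.7],[45,-8,40,-15,0,0.5,0.7],[45,-8,40,-15,0,0.5,0.8],[45,-2.4,27,-6,0,0,0],[45,0,0,0,0,0,0]]'
python3 ch.py 0 0 | tail -1
```

```text
clock: 10.1
ee_pos: [482.1, 213.8, 192.8]
orientation: [-0.003, -0.675, 0.738, -0.0]
force: [-0.3, -0.3, -1.0]
finger_gap: 0.452
finger_force: 0.0
shift [  1.5  -1.7 -96.8] turn [ 0.25 -0.26 -0.19] | 0.4 F [-0.3 -0.3 -1. ] gap 0.45233256521180254 t 10.1
```

```bash
python3 -m inch '[[45,1.5,-1.7,-10,0,0,0],[45,0,0,-20,0,0,0],[45,0,0,-20,0,0,0],[45,0,0,-20,0,0,0],[45,0,0,-17,0,0,0],[45,0,0,-8,0,0,0],[45,0,0,0,0,0,0]]'
python3 -m inch '[[30,0,0,0,0,0,0],[20,0,0,0,0,0,0],[10,0,0,0,0,0,0],[0,0,0,0,0,0,0],[0,0,0,0,0,0,0],[0,0,0,0,0,0,0],[0,0,0,0,0,0,0]]' 30
python3 ch.py 0 0|tail -1
```

```text
clock: 10.8
ee_pos: [484.8, 208.6, 100.1]
orientation: [-0.002, -0.673, 0.739, -0.001]
force: [-0.3, -0.1, 0.2]
finger_gap: 0.456
finger_force: 0.0
clock: 11.5
ee_pos: [483.4, 210.2, 102.6]
orientation: [-0.002, -0.674, 0.739, 0.001]
force: [-12.9, 1.0, 7.3]
finger_gap: 0.13
finger_force: 30.0
shift [ 0.2  1.9 -6.6] turn [ 0.08 -0.18 -0.05] | 0.2 F [-12.9   1.    7.3] gap 0.12950905935491552 t 11.5
```

```bash
python3 -m inch '[[0,-1.5,0,1,0,0,0],[0,0,0,0,0,0,0],[0,0.1,0,5,0,0,0],[0,0.3,0,9,0,0,0],[0,1,-0.1,13.8,0,0,0],[0,1.7,-0.2,13.7,0,0,0],[0,0,0,0,0,0,0]]'
cat > lid.py <<'E'
from ch import *
s=read_state();e3=e;g=s['ee_pos']+19*Q(s['orientation']).apply([0,0,-1]);d=H-g
a=d@e;h=-d[2];print('grasp',g.round(1),'q=',np.arctan2(h,a).round(3),'r=',np.hypot(a,h).round(1),'F',s['force'].round(1),'gap',s['finger_gap'].__round__(3),'Fg',s['finger_force'])
q=np.arctan2(h,a);print([(x,(276*(np.cos(q)-np.cos(x))*e[:2]).round(1),(276*(np.sin(x)-np.sin(q))).round(1)) for x in np.round(np.arange(.3,.96,.05),2)] if 0 else '')
E
python3 lid.py
```

```text
clock: 12.2
ee_pos: [486.9, 209.9, 147.5]
orientation: [0.0, -0.674, 0.739, -0.0]
force: [-7.2, 1.7, -1.5]
finger_gap: 0.126
finger_force: 29.7
grasp [486.8 209.9 166.5] q= 0.187 r= 277.4 F [-7.2  1.7 -1.5] gap 0.126 Fg 29.671261310577393
```

```bash
python3 -m inch '[[0,-2,0,0,0,0,0],[0,2.6,-0.2,13.5,0,0,0],[0,3.3,-0.3,13.4,0,0,0],[0,4,-0.4,13.2,0,0,0],[0,4.6,-0.4,13,0,0,0],[0,5.3,-0.5,12.8,0,0,0],[0,5.9,-0.5,12.5,0,0,0],[0,4.5,-0.4,8.6,0,0,0],[0,0,0,0,0,0,0]]'
python3 lid.py
python3 - <<'E'
from ch import *
s=get_image('side')
u,v,k=230,110,4
a=cv2.resize(s[v:v+150,u:u+190],None,fx=k,fy=k,interpolation=2)
y=np.array([-e[1],e[0],0])
for q,c in((.4,(0,255,255)),(.5,(0,0,255)),(.6,(255,0,0))):
    b=H-276*np.cos(q)*e+[0,0,276*np.sin(q)]
    for l in(-86,86): cv2.circle(a,tuple(((proj('side',b+l*y)[0]-[u,v])*k+1.5).astype(int)),3,c,-1)
    b=H-228*np.cos(q)*e+[0,0,228*np.sin(q)]
    for l in(-155,155): cv2.circle(a,tuple(((proj('side',b+l*y)[0]-[u,v])*k+1.5).astype(int)),3,c,-1)
cv2.imwrite('pics/g5.png',a)
E
```

```text
clock: 13.1
ee_pos: [515.1, 207.4, 234.4]
orientation: [0.001, -0.674, 0.739, -0.0]
force: [-7.7, 4.1, 2.5]
finger_gap: 0.125
finger_force: 29.7
grasp [515.1 207.4 253.4] q= 0.516 r= 280.7 F [-7.7  4.1  2.5] gap 0.125 Fg 29.722086489200592
```

View pics/g5.png

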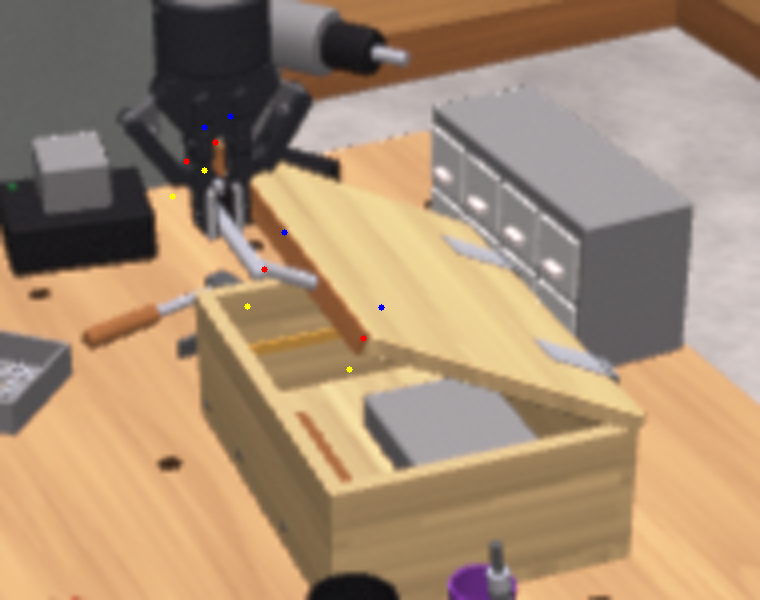

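The lid bar's near end (crop 262,273) is almost on the 0.5 rad mark, so the lid is at about 0.49. The bar is held about 10.5 mm behind the TCP. Carry on to about 0.77.

```bash
python3 -m inch '[[0,4,-0.5,9.6,0,0,0],[0,5.3,-0.5,9.4,0,0,0],[0,6.1,-0.6,9.2,0,0,0],[0,6.5,-0.6,8.9,0,0,0],[0,6.9,-0.6,8.7,0,0,0],[0,7.2,-0.7,8.4,0,0,0],[0,7.5,-0.7,8.1,0,0,0],[0,0,0,0,0,0,0]]'
cat >> lid.py <<'E'
print('q from height',np.arcsin((s['ee_pos'][2]+10.7-115)/276).round(3),'from x',np.arccos(a/276).round(3))
E
python3 lid.py
```

```text
clock: 13.95
ee_pos: [559.4, 203.5, 297.5]
orientation: [0.002, -0.674, 0.739, -0.001]
force: [-6.0, 5.2, 4.3]
finger_gap: 0.127
finger_force: 30.7
grasp [559.3 203.5 316.5] q= 0.789 r= 283.8 F [-6.   5.2  4.3] gap 0.127 Fg 30.656949877738953

q from height 0.775 from x 0.761
```

```bash
python3 -m inch '[[0,3.6,-0.5,3.9,0,0,0],[0,4,-0.5,3.8,0,0,0],[0,4,-0.5,3.8,0,0,0],[0,4.1,-0.5,3.7,0,0,0],[0,4.2,-0.4,3.6,0,0,0],[0,4.3,-0.4,3.5,0,0,0],[0,0,0,0,0,0,0],[0,0,0,0,0,0,0]]'
python3 lid.py; python3 -c "
from h import *
cv2.imwrite('pics/hi.png',get_image('side'))"
```

```text
clock: 14.75
ee_pos: [583.0, 201.2, 319.5]
orientation: [0.003, -0.674, 0.739, -0.001]
force: [-4.6, 7.9, 6.5]
finger_gap: 0.122
finger_force: 30.9
grasp [582.9 201.2 338.5] q= 0.903 r= 284.5 F [-4.6  7.9  6.5] gap 0.122 Fg 30.897941887378693

q from height 0.894 from x 0.879
```

```bash
python3 -m inch '[[0,-3.2,0.6,-2.6,0,0,0],[0,-4.1,0.6,-3.5,0,0,0],[0,-4,0.6,-3.6,0,0,0],[0,-3.9,0.6,-3.7,0,0,0],[0,-3.8,0.5,-3.8,0,0,0],[0,-3.7,0.5,-3.9,0,0,0],[0,-3.1,0.4,-3.2,0,0,0],[0,-2.7,0.4,-2.7,0,0,0],[0,0,0,0,0,0,0],[0,0,0,0,0,0,0]]'
python3 lid.py
python3 - <<'E'
from ch import *
s=get_image('side');hi=cv2.imread('pics/hi.png');t=cv2.imread('pics/side0.png')
u,v,k=270,110,4
y=np.array([-e[1],e[0],0])
def draw(s,qs):
    a=cv2.resize(s[v:v+75,u:u+70*2-40],None,fx=k,fy=k,interpolation=2)
    for q,c in zip(qs,((0,255,255),(0,0,255),(255,0,0))):
        for r,l in((276,-86),(228,-155),(228,-80)):
            b=H-r*np.cos(q)*e+[0,0,r*np.sin(q)]
            cv2.circle(a,tuple(((proj('side',b+l*y)[0]-[u,v])*k+1.5).astype(int)),2,c,-1)
    return a
A=np.hstack([draw(s,(.70,.75,.80)),draw(hi,(.85,.9,.95))])
c=cv2.resize(s[230:310,330:430],None,fx=3,fy=3)
c=cv2.copyMakeBorder(c,0,0,0,A.shape[1]-c.shape[1],0)
cv2.imwrite('pics/g6.png',np.vstack([A,c]))
E
```

```text
clock: 15.8
ee_pos: [554.0, 203.7, 291.0]
orientation: [0.0, -0.674, 0.739, -0.001]
force: [-6.5, 1.7, 6.2]
finger_gap: 0.123
finger_force: 31.2
grasp [554.  203.7 310. ] q= 0.76 r= 283.0 F [-6.5  1.7  6.2] gap 0.123 Fg 31.227989494800568

q from height 0.743 from x 0.733
```

View pics/g6.png

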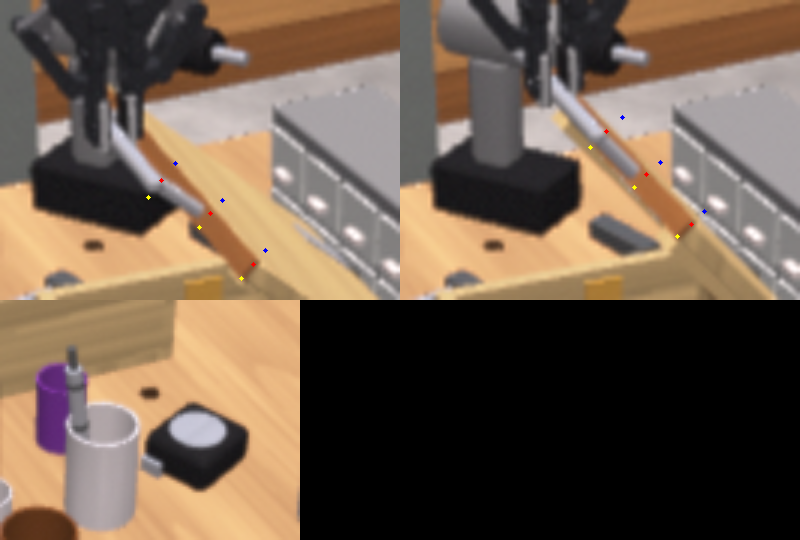

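Final picture: the bar's near end (left crop 157,183) is close to the 0.75 mark, so the lid is at about 0.74. In the earlier frame it was at about 0.88, past the springs' take-over. The driver still stands in the cup.

```bash
python3 -m inch '[[0,0,0,0,0,0,0],[0,0,0,0,0,0,0],[0,0,0,0,0,0,0]]' && python3 lid.py && python3 -c "
from plant import workorder;print(workorder.job_done())"
```

```text
clock: 16.15
ee_pos: [554.1, 203.6, 291.0]
orientation: [0.0, -0.674, 0.739, -0.001]
force: [-5.6, 1.0, 5.4]
finger_gap: 0.124
finger_force: 31.2
grasp [554.  203.6 310. ] q= 0.76 r= 283.0 F [-5.6  1.   5.4] gap 0.124 Fg 31.242384910583496

q from height 0.743 from x 0.733
the job is handed in; nothing more can be done
None
```

The job is handed in at 16 s: the driver stands released in the large grey cup, leaning slightly on its rim, and the lid went up to about 0.88 rad and is now held at about 0.74 rad, just below the springs' take-over point.

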